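# Set the stencil holder's jaw to its gauge mark

### The arm

A 6-joint arm with a two-finger parallel gripper is mounted at the origin on the work surface. World frame = base frame: x ahead of the robot, y to its left, z up, the work surface at z = 0. Lengths are in m, angles in rad, forces in N, time in s.
With the tool pointing down it reaches from about 0.425 to 0.95 m from the base axis. Payload 14.7 kg.
Tool frame: the origin (TCP) lies midway between the tips of the shut fingers; the grasp point (between the pads) lies behind it (arm.grasp_offset is the z of the grasp point in the tool frame, in m); z points along the fingers, y is the line along which they close (so a half turn about z gives the same grasp; the last joint's range is limited). The gripper opens to 85 mm and grips with 20 to 120 N. Pads are 22 mm wide; open, the fingers measure 114 mm over their backs; the gripper's body (76 mm by 85 mm) begins 54 mm behind the grasp point. The pads swing forward as they close: fully open they stand 13 mm farther back than shut.
Start: joints at [-1.203, 0.48, 1.596, -0, 1.065, -0.047], TCP at [0.262, -0.595, 0.231] pointing down, gripper open.
Joint ranges: [-2.75, 2.75], [-0.82, 2.05], [0.23, 2.67], [-1.56, 4.7], [0.09, 2.69], [-2.92, 2.92]. Speed limits (rad/s): [1.89, 1.89, 2.39, 3.01, 3.01, 3.01].

### API

Orientations are given as a unit quaternion [x, y, z, w].
In Python, from rig import arm, vision gives the robot as it stands.
- The arm moves only by the tool move_arm, never from a script. Its argument "targets" is a list of rows, each a list of 7 numbers: the shift along the tool's x, y, z normalised to -1 to 1, where 1 is 50 cm, then the turn, a rotation vector about the tool's x, y, z normalised to -1 to 1, where 1 is 0.5 rad, then the opening, from 0 (shut) to 1 (fully open). In form: [[x, y, z, wx, wy, wz, grip], ...]. A call has 1 to 5 rows; each row is the pose to reach, as a shift and turn from the pose commanded when the call began, along the tool's axes at that moment; what a row does not reach only later rows make up. A row lasts 1/8 s, in which the tool goes at most 62.5 mm and 10.7 degrees, less where a joint would pass 70% of its speed; a pose out of reach is approached as far as the arm can. A call with a number of a shift or a turn outside -1 to 1 is refused whole. A call with a gripper value outside its range is refused whole. The fingers move at their own pace and stop on an object; the grip force is fixed at half the most. Time passes only in rows, so rows that repeat a pose let the fingers close. It gives the time, the measured TCP pose, the force, the opening and the grip force at its end, in the units of the state.
- arm.get_obs(): the state, without advancing time (a new reading comes with each control period).
- vision.grab_frame(name): name is "scene" or "top" or "wrist"; returns a dict with "pixels" (384x512x3 uint8, red, green, blue), "z_map" (384x512 float32, m along the optical axis (not along the pixel's ray), 0 where there is no reading), "camera_matrix" (3x3 intrinsics, pixels), "eye" and "attitude" of the camera in the world. Camera axes: x right, y up, looking along -z (the intrinsics and any distortion apply to the point x, -y, -z); pixel columns grow to the right and rows downward; lengths in m; the calibration is good to about 2 mm. The wrist camera is an equidistant fisheye: a pixel r from the principal point sees the ray r / f radians off the axis. A picture is of the moment at which its call begins.
- arm.hand_in(): hands the job in; it is judged then, once.
The state is a dict: "time_s": time; "qpos": joint angles; "joint_vel": joint speeds; "joint_torque": joint torques, N m; "eef_pos": TCP position; "eef_rot": TCP orientation; "force": force on the tool from outside, world axes, zero at the start; "torque": the same for the moment, N m; "grip_width": finger opening in m; "grasp_force": force on a finger pad.
Only numpy, scipy, OpenCV 4.12 (cv2) and the standard library are available. Lean on these libraries where they do the work, as an engineer would, in place of code of your own. Each camera call takes 0.05 s, during which the arm holds its last target. There are 200 camera calls.

### The job

Set the stencil holder for the next frame: lay a fingertip on the knurled adjuster wheel and roll it in light strokes, without gripping it, until the moving jaw has closed so far that the steel blade on the jaw is in line with the blade of the gauge cursor on the rail. Turn only the wheel: do not push the jaw or the cursor directly, leave everything else on the bench where it is, and finish with the hand clear.

Things in the scene. Friction and masses are not known exactly. Their poses are not given: they have to be found in the camera images.
- holder: fixed dark grey base plate, 108 along its x (-50 to +58), 320 along y (-265 to +55), 15 high; z up. Origin: on the table under the middle of the adjuster wheel. Fixed dark jaw (80 x 20, top 70 above the table) at y = -245; the moving jaw travels between it and the wheel on a screw along y. Black gauge rail, 10 wide, top 65 above the table, at x = +52, y = -45 to -235.
- wheel: knurled steel adjuster wheel, upright, diameter 60, 20 wide, level axis along the holder's y. Origin: its centre, 45 above the table; this frame turns with it. Rolling its top towards the holder's +x closes the gap by 5 mm per radian (1 mm per 6 mm of rim travel); rolling back opens it. About 2 N along the rim turns it; it stays where left. Takes several strokes.
- wheel_top (a point): topmost point of the adjuster wheel, mid-width, 75 above the table; does not turn; axes as the holder's. Grey bearing cheeks stand 4 off the wheel's flat faces (50 along x, 10 thick, tops 58 above the table), guards in front and behind at x = +-35 (6 thick, tops 45), so the top 17 stand proud. The wheel is rigid: 5 N of press rolls it well, over 80 N is too hard.
- jaw: moving jaw, dark steel block 80 (x) x 20 (y), from 16 to 68 above the table, axes as the holder's; origin: middle of its underside. Closing moves it to the holder's -y. Along its top edge that faces the fixed jaw stands a thin upright steel blade, 2 thick, 14 high, along x.
- jaw_index (a point): rail end of the jaw's blade, at its top, in the middle of its 2 thickness (82 above the table, at the holder's x = +44); axes as the holder's.
- gauge_mark (a point): jaw end of the gauge cursor's upright blade (2 thick, 16 along x), at its top, mid-thickness (82 above the table, at the holder's x = +46.5); axes as the holder's. The cursor is a dark slider 12 wide, clamped on the gauge rail; at the start 10 to 31 mm from the jaw's blade towards the holder's -y. Done when jaw_index and gauge_mark have the same y in the holder's frame.
- spare_wheel: spare knurled steel wheel lying flat, diameter 60, 20 high; loose; origin in the middle of its underside
- loupe: small black eye loupe standing upright, diameter 38, 38 high; loose; origin in the middle of its underside
- gauge_block: plain steel block 30 x 40 x 18 high; loose; origin in the middle of its underside
- screwdriver: screwdriver 150 long lying on the table; loose
- stencil: thin aluminium stencil frame with eight dark windows, 140 x 100 x 4, lying flat; loose; origin in the middle of its underside
- dropper: white closed bottle with grey cap, diameter 42, 85 high; loose; origin in the middle of its underside
- clip_tray: small empty grey tray 70 x 90 x 18 high; loose; origin in the middle of its underside

How it is judged:
By the outcome, as a careful person would: the job done as asked, in the order asked, and still so for the second after the job is handed in, with the robot touching nothing.
It also fails if it takes over 64 s, if anything falls off the work surface, if the arm or the gripper's body presses on something with over 40 N, if the wrist force passes 120 N, or if a joint passes its speed limit or range.

## Working session

There is one attempt and no reset: what is moved stays moved. The work goes in short steps, Python scripts to look and compute and a tool call to move; the robot and the scene stay as the last step left them, time stands still between calls to the robot, and variables do not carry over. Pictures are saved under pics/ and viewed, at most 10 in all, crops included, and the job is handed in when it is done.

Besides the shell and the picture viewer there is one more tool, called after "Emit:" as name([rows], argument=value, ...), one row to a line, values as JSON. move_arm: Moves the arm, as the interface text tells. Its arguments: {"type":"object","properties":{"targets":{"type":"array","items":{"type":"array","items":{"type":"number","minimum":-1,"maximum":1}}}},"required":["targets"]}

```bash
mkdir -p pics; ls; python3 - <<'E'
from rig import arm, vision
import cv2,numpy as np
ims=[]
for n in ["scene","top"]:
    f=vision.grab_frame(n); np.savez(f"{n}0.npz",**f)
    cv2.imwrite(f"pics/{n}0.png",f["pixels"][:,:,::-1]); print(n,f["camera_matrix"].tolist(),f["eye"],f["attitude"], {k for k in f})
o=arm.get_obs(); print(o, arm.grasp_offset)
E
```

```text
pics
scene [[406.24895600295565, 0.0, 259.4959968279902], [0.0, 406.24895600295565, 195.41883219665615], [0.0, 0.0, 1.0]] [ 1.17672785 -0.21046641  0.60441121] [0.38419858 0.22422964 0.45423758 0.77186835] {'attitude', 'z_map', 'pixels', 'camera_matrix', 'eye'}
top [[438.94901804281693, 0.0, 258.7963074521258], [0.0, 438.94901804281693, 186.8197688427387], [0.0, 0.0, 1.0]] [0.52554421 0.12314609 0.93587246] [-0.02207247  0.03132334  0.71555041 -0.69750933] {'attitude', 'z_map', 'pixels', 'camera_matrix', 'eye'}
{'time_s': 0.1, 'qpos': array([-1.20257916e+00,  4.80749488e-01,  1.59682329e+00,  1.52779355e-05,
        1.06512571e+00, -4.65690236e-02]), 'joint_vel': array([ 0.00137474, -0.00297871,  0.00025689, -0.00049346, -0.00064745,
        0.00077492]), 'joint_torque': array([ 1.40046432e-03, -9.52256441e+01, -4.31043434e+01, -1.42479175e-04,
        5.27163211e-03, -2.89939157e-05]), 'eef_pos': array([ 0.26184976, -0.59450356,  0.23074469]), 'eef_rot': array([ 9.78571638e-01,  2.05905907e-01, -8.19450259e-05, -5.46852881e-04]), 'force': array([0.11157348, 0.39777368, 0.37219794]), 'torque': array([ 0.03455133, -0.03347873,  0.04090522]), 'grasp_force': 0.0, 'grip_width': 0.0852898160235299} -0.0187
```

View pics/scene0.png

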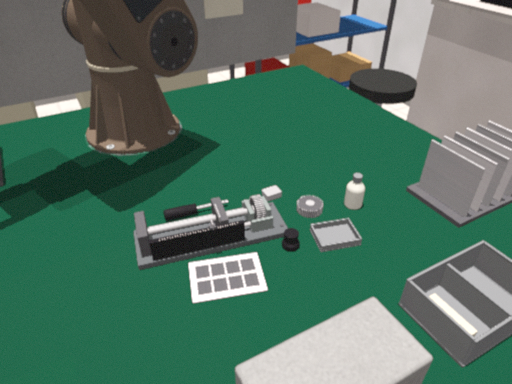

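View pics/top0.png

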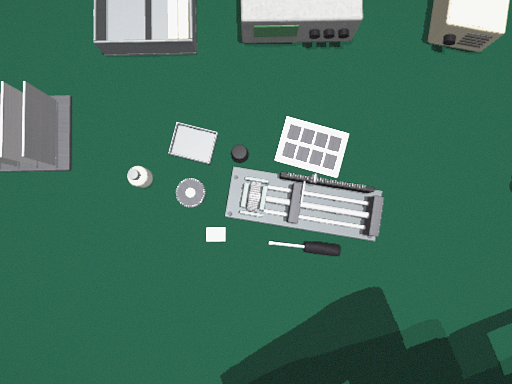

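```bash
cat > h.py <<'E'
import numpy as np,cv2
from scipy.spatial.transform import Rotation as R
from rig import arm, vision
def load(n): return dict(np.load(n))
def ray(f,uv,fish=False):
    K=f["camera_matrix"]; uv=np.atleast_2d(uv).astype(float)
    x=(uv[:,0]-K[0,2])/K[0,0]; y=(uv[:,1]-K[1,2])/K[1,1]
    if fish:
        r=np.hypot(x,y)+1e-12; d=np.c_[x/r*np.sin(r),-y/r*np.sin(r),-np.cos(r)]
    else: d=np.c_[x,-y,-np.ones_like(x)]
    return R.from_quat(f["attitude"]).apply(d)
def onplane(f,uv,z,fish=False):
    d=ray(f,uv,fish); e=f["eye"]; return e+d*((z-e[2])/d[:,2])[:,None]
def proj(f,P,fish=False):
    K=f["camera_matrix"]; c=R.from_quat(f["attitude"]).inv().apply(np.atleast_2d(P)-f["eye"])
    x,y,z=c[:,0],-c[:,1],-c[:,2]
    if fish:
        r=np.hypot(x,y)+1e-12; t=np.arctan2(r,z); x,y=x/r*t,y/r*t
    else: x,y=x/z,y/z
    return np.c_[K[0,0]*x+K[0,2],K[1,1]*y+K[1,2]]
def cloud(f):
    h,w=f["z_map"].shape; v,u=np.mgrid[:h,:w]
    d=ray(f,np.c_[u.ravel(),v.ravel()]); return (f["eye"]+d*f["z_map"].reshape(-1,1)).reshape(h,w,3)
E
python3 - <<'E'
from h import *
f=load("top0.npz"); P=cloud(f)
z=P[...,2]; m=np.zeros(z.shape,np.uint8); m[160:245,215:392]=(z[160:245,215:392]>0.009)
n,l,s,c=cv2.connectedComponentsWithStats(m); print(s)
k=1+np.argmax(s[1:,4]); 
plate=((l==k)&(z<0.022)); 
ct=np.concatenate(cv2.findContours((l==k).astype(np.uint8),0,1)[0])
q=P[plate]; print("plate z",np.median(q[:,2]),len(q))
r=cv2.minAreaRect((q[:,:2]*1000).astype(np.float32)); print(r, cv2.boxPoints(r))
cr=f["pixels"][160:250,215:395]; cv2.imwrite("pics/c0.png",cv2.resize(cr,None,fx=4.4,fy=4.4,interpolation=cv2.INTER_CUBIC)[:,:,::-1])
E
```

```text
[[     0      0    512    384 188122]
 [   224    160      1      1      1]
 [   234    160     10      2     15]
 [   253    161      1      1      1]
 [   346    163      1      1      1]
 [   224    166    160     75   8143]
 [   259    166      1      1      1]
 [   370    167      1      1      1]
 [   325    169      1      1      1]
 [   338    168      1      1      1]
 [   347    169      1      1      1]
 [   390    174      1      1      1]
 [   224    225      1      1      1]
 [   264    224      1      1      1]
 [   215    227     11     14    141]
 [   389    232      1      1      1]
 [   235    235      1      1      1]
 [   249    236      1      1      1]
 [   238    238      1      1      1]
 [   261    241      1      1      1]
 [   268    241     33      4     71]
 [   304    241     35      4     95]
 [   360    240      1      1      1]
 [   360    242      1      1      1]
 [   366    243      1      1      1]
 [   391    243      1      1      1]
 [   348    244      1      1      1]]
plate z 0.014615813624436147 4362
((558.9500122070312, 17.616409301757812), (320.5678405761719, 108.18274688720703), 79.10204315185547) [[ 475.53082 -129.55034]
 [ 581.7625  -150.0034 ]
 [ 642.3692   164.78316]
 [ 536.1375   185.23622]]
```

View pics/c0.png

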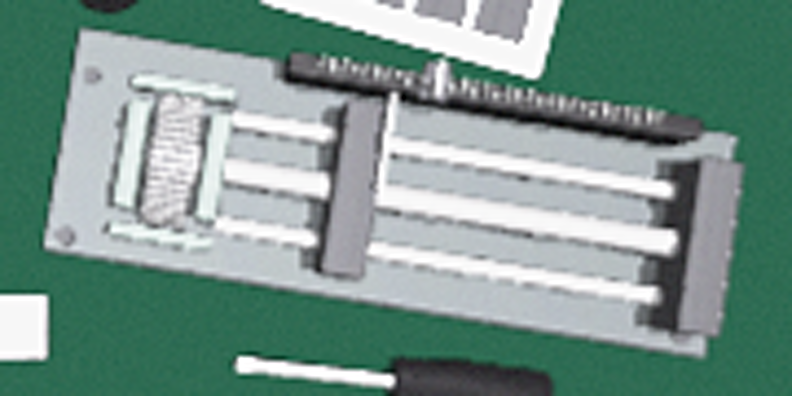

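```bash
cat >> h.py <<'E'
ex=np.array([.9820,-.1891,0]); ey=np.array([.1891,.9820,0]); O=np.array([.5749,.1215,0])
H=lambda x,y,z: O+x*ex+y*ey+np.array([0,0,z])
toH=lambda P: np.c_[(P-O)@ex,(P-O)@ey]
def goal(P,ang,z=None):
    "shift (units) and turn about tool z (units) from current pose to tool-down, tool x at ang"
    o=arm.get_obs(); r=R.from_quat(o["eef_rot"]); P=np.array(P)
    g=R.from_matrix(np.c_[[np.cos(ang),np.sin(ang),0],[np.sin(ang),-np.cos(ang),0],[0,0,-1]])
    print("shift",(r.inv().apply(P-o["eef_pos"])/.5).round(4),"turn",((r.inv()*g).as_rotvec()/.5).round(3))
E
python3 - <<'E'
from h import *
f=vision.grab_frame("wrist"); o=arm.get_obs(); r=R.from_quat(o["eef_rot"])
print("cam in tool",r.inv().apply(f["eye"]-o["eef_pos"]), (r.inv()*R.from_quat(f["attitude"])).as_matrix().round(3), f["camera_matrix"])
f=load("top0.npz"); px=lambda u,v:[215+u/4.4-.4,160+v/4.4-.4]
print("blade ends jaw", toH(onplane(f,[px(394,97),px(383,195)],.082)), "cursor",toH(onplane(f,[px(440,92),px(442,60)],.082)))
goal(H(0,0,.18),np.arctan2(ey[1],ey[0]))
E
```

```text
cam in tool [ 0.08056931  0.00061819 -0.14259681] [[-0.002  0.949  0.314]
 [ 1.     0.001  0.002]
 [ 0.001  0.314 -0.949]] [[297.31863964   0.         260.1141595 ]
 [  0.         297.31863964 189.65154317]
 [  0.           0.           1.        ]]
blade ends jaw [[ 0.04139594 -0.0931392 ]
 [-0.00241898 -0.09511366]] cursor [[ 0.04697004 -0.11299111]
 [ 0.06124876 -0.11166811]]
shift [ 1.1501 -1.0583  0.1027] turn [-2.000e-03 -1.000e-03 -1.931e+00]
```

Emit:
move_arm([
  [0.11,-0.1,0.02,0,0,-0.2,0],
  [0.22,-0.2,0.03,0,0,-0.4,0],
  [0.33,-0.3,0.05,0,0,-0.6,0],
  [0.44,-0.4,0.06,0,0,-0.8,0],
  [0.55,-0.5,0.07,0,0,-0.97,0],
])

```text
time_s: 0.78
eef_pos: [0.3887, -0.3089, 0.2006]
eef_rot: [0.9, 0.436, 0.0, 0.0]
force: [0.4, -0.1, 0.5]
grip_width: -0.0002
grasp_force: 0.0
```

```bash
python3 - <<'E'
from h import *
print(arm.get_obs()["eef_pos"],arm.get_obs()["time_s"])
goal(H(.045,-.135,.16),np.arctan2(ey[1],ey[0]))
E
```

```text
[ 0.38865411 -0.30890719  0.20061431] 0.775
shift [ 0.7081 -0.0369  0.0813] turn [ 0.    -0.    -0.956]
```

Emit:
move_arm([
  [0.12,-0.01,0.02,0,0,-0.2,0],
  [0.24,-0.02,0.03,0,0,-0.4,0],
  [0.36,-0.03,0.05,0,0,-0.6,0],
  [0.48,-0.03,0.06,0,0,-0.8,0],
  [0.59,-0.03,0.07,0,0,-0.95,0],
])

```text
time_s: 1.4
eef_pos: [0.5609, -0.0684, 0.1656]
eef_rot: [0.772, 0.636, -0.0, 0.0]
force: [1.1, -2.0, 0.4]
grip_width: 0.0002
grasp_force: 0.0
```

```bash
python3 - <<'E'
from h import *
print(arm.get_obs()["eef_pos"],arm.get_obs()["time_s"])
goal(H(.045,-.135,.16),np.arctan2(ey[1],ey[0]))
E
```

```text
[ 0.56093441 -0.06840266  0.16556181] 1.4
shift [0.1083 0.0454 0.0111] turn [ 0.     0.    -0.005]
```

Emit:
move_arm([
  [0.06,0.04,0,0,0,0,0],
  [0.06,0.04,0,0,0,0,0],
])

```text
time_s: 1.65
eef_pos: [0.5868, -0.0429, 0.1654]
eef_rot: [0.772, 0.636, 0.0, 0.0]
force: [-0.3, -0.7, -0.3]
grip_width: 0.0002
grasp_force: 0.0
```

```bash
cat >> h.py <<'E'
def look(name):
    f=vision.grab_frame("wrist"); np.savez(name+".npz",**f)
    # rectified overhead map of plane z=.082, 0.2 mm/px, holder frame x 10..90 up, y -60..-150 to the right
    ys=np.arange(-.06,-.16,-.0002); xs=np.arange(.075,.005,-.0002)
    X,Y=np.meshgrid(xs,ys,indexing="ij"); P=O+X[...,None]*ex+Y[...,None]*ey+[0,0,.082]
    q=proj(f,P.reshape(-1,3),True).reshape(X.shape+(2,)).astype(np.float32)
    m=cv2.remap(f["pixels"],q[...,0],q[...,1],cv2.INTER_CUBIC)
    np.save(name+"_m.npy",m); return f,m
E
python3 - <<'E'
from h import *
o=arm.get_obs(); print(o["eef_pos"],toH(o["eef_pos"][None]))
f,m=look("w1"); m=cv2.resize(m,None,fx=1.5,fy=1.5)
cv2.imwrite("pics/w1.png",np.vstack([m[:,:,::-1]])); 
E
```

```text
[ 0.5867549  -0.04293176  0.16544463] [[ 0.04273555 -0.15923023]]
```

View pics/w1.png

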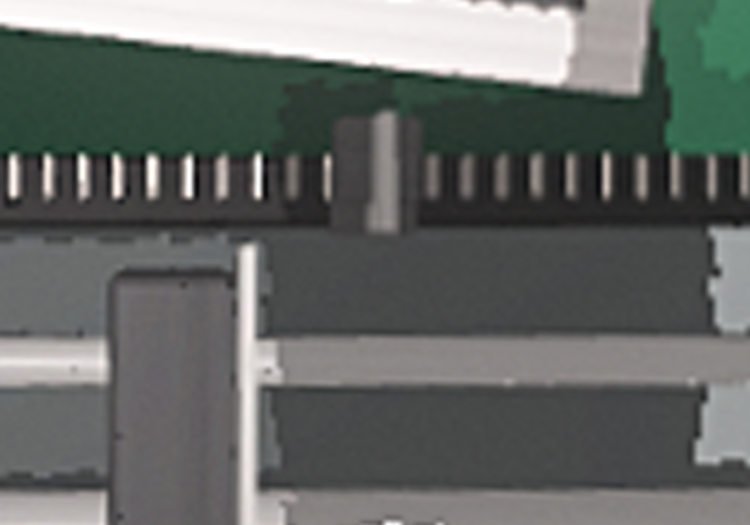

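```bash
python3 - <<'E'
from h import *
m=np.load("w1_m.npy").astype(int).sum(2)/3
print("jaw rows",m[175:200,150:185].mean(0).round().astype(int)); print("cur",m[90:140,235:275].mean(0).round().astype(int))
goal(H(-.011,0,.10),np.arctan2(ey[1],ey[0]))
E
```

```text
jaw rows [ 88  86  83  81  75  72  78  97 121 147 176 201 216 225 233 241 243 237
 219 192 163 134 110  99  97  96  92  90  89  87  82  78  74  72  71]
cur [ 67  67  67  67  66  66  66  65  65  65  71  78  85  95 106 114 120 126
 132 137 140 142 143 144 143 139 131 124 116 105  90  79  69  61  57  59
  63  66  67  68]
shift [ 0.3206 -0.1066  0.1308] turn [-0.001  0.    -0.008]
```

Emit:
move_arm([
  [0.12,-0.05,0,0,0,0,0],
  [0.24,-0.1,0.03,0,0,0,0],
  [0.32,-0.107,0.1,0,0,0,0],
  [0.32,-0.107,0.13,0,0,0,0],
  [0.32,-0.107,0.13,0,0,0,0],
])

```text
time_s: 2.33
eef_pos: [0.5629, 0.1214, 0.0999]
eef_rot: [0.773, 0.634, -0.001, -0.001]
force: [-0.6, -0.5, 0.6]
grip_width: 0.0001
grasp_force: 0.0
```

```bash
python3 - <<'E'
from h import *
o=arm.get_obs(); print(toH(o["eef_pos"][None]),o["eef_pos"][2],o["force"])
E
```

```text
[[-0.01177847 -0.00235879]] 0.09992465797807815 [-0.59872982 -0.47148602  0.56283621]
```

Emit:
move_arm([
  [0.004,0,0.036,0,0,0,0],
  [0.004,0,0.046,0,0,0,0],
  [0.004,0,0.048,0,0,0,0],
  [0.004,0,0.05,0,0,0,0],
  [0.004,0,0.05,0,0,0,0],
])

```text
time_s: 2.95
eef_pos: [0.5646, 0.1244, 0.0761]
eef_rot: [0.773, 0.635, 0.0, 0.0]
force: [0.8, 0.6, 0.3]
grip_width: -0.0003
grasp_force: 0.0
```

Emit:
move_arm([
  [0,0,0.002,0,0,0,0],
  [0,0,0.002,0,0,0,0],
])

```text
time_s: 3.2
eef_pos: [0.5646, 0.1246, 0.075]
eef_rot: [0.773, 0.635, 0.0, 0.0]
force: [0.5, -0.4, 0.5]
grip_width: 0.0002
grasp_force: 0.5
```

Emit:
move_arm([
  [0,0,0.001,0,0,0,0],
  [0,0,0.002,0,0,0,0],
  [0,0,0.002,0,0,0,0],
])

```text
time_s: 3.58
eef_pos: [0.5648, 0.1245, 0.0745]
eef_rot: [0.773, 0.635, 0.0, 0.0]
force: [-2.8, 0.5, 14.4]
grip_width: 0.0001
grasp_force: 6.9
```

Emit:
move_arm([
  [0,0.01,0,0,0,0,0],
  [0,0.02,0,0,0,0,0],
  [0,0.03,0,0,0,0,0],
  [0,0.04,0,0,0,0,0],
  [0,0.044,0,0,0,0,0],
])

```text
time_s: 4.2
eef_pos: [0.5862, 0.1203, 0.074]
eef_rot: [0.773, 0.635, 0.0, 0.0]
force: [0.4, 1.9, 3.7]
grip_width: 0.0003
grasp_force: 1.6
```

```bash
python3 - <<'E'
from h import *
o=arm.get_obs(); print(toH(o["eef_pos"][None]),o["eef_pos"][2],o["force"])
E
```

```text
[[0.01135072 0.00092722]] 0.07396434314552361 [0.42639911 1.86871392 3.70733929]
```

Emit:
move_arm([
  [0,0,-0.02,0,0,0,0],
  [0,-0.044,-0.02,0,0,0,0],
  [0,-0.044,-0.006,0,0,0,0],
  [0,-0.044,-0.001,0,0,0,0],
  [0,-0.044,0,0,0,0,0],
])

```text
time_s: 4.82
eef_pos: [0.5654, 0.1244, 0.0745]
eef_rot: [0.773, 0.635, 0.0, 0.0]
force: [-4.4, -1.8, 19.6]
grip_width: 0.0001
grasp_force: 10.0
```

Emit:
move_arm([
  [0,0.01,0,0,0,0,0],
  [0,0.02,0,0,0,0,0],
  [0,0.03,0.0005,0,0,0,0],
  [0,0.04,0.001,0,0,0,0],
  [0,0.044,0.001,0,0,0,0],
])

```text
time_s: 5.45
eef_pos: [0.5873, 0.1201, 0.0736]
eef_rot: [0.773, 0.634, 0.001, 0.0]
force: [-0.6, 1.6, 3.8]
grip_width: -0.0001
grasp_force: 2.1
```

```bash
python3 - <<'E'
from h import *
o=arm.get_obs(); print(toH(o["eef_pos"][None]),o["eef_pos"][2],o["force"])
f=vision.grab_frame("top"); np.savez("top1.npz",**f)
P=lambda f:cv2.resize(f["pixels"][165:215,270:340],None,fx=6,fy=6,interpolation=cv2.INTER_CUBIC)[:,:,::-1]
cv2.imwrite("pics/t1.png",np.vstack([P(load("top0.npz")),P(f)]))
E
```

```text
[[0.01246536 0.00101239]] 0.07363101001604068 [-0.56198372  1.63762122  3.8287924 ]
```

View pics/t1.png

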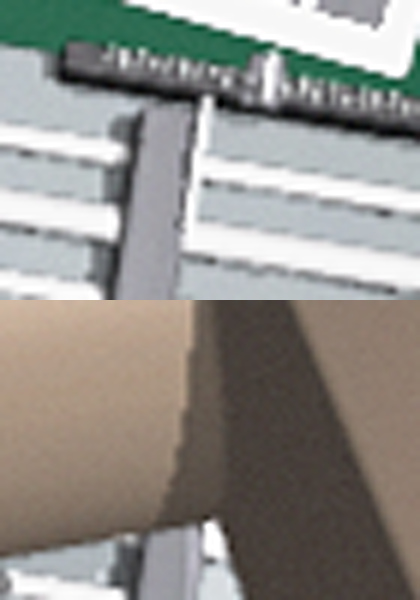

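Emit:
move_arm([
  [0,0,-0.02,0,0,0,0],
  [0,-0.044,-0.02,0,0,0,0],
  [0,-0.044,-0.006,0,0,0,0],
  [0,-0.044,-0.002,0,0,0,0],
  [0,-0.044,-0.001,0,0,0,0],
])

```text
time_s: 6.12
eef_pos: [0.5655, 0.1244, 0.0745]
eef_rot: [0.773, 0.635, 0.0, 0.0]
force: [-4.8, -2.1, 19.5]
grip_width: -0.0002
grasp_force: 10.0
```

Emit:
move_arm([
  [0,0.01,0,0,0,0,0],
  [0,0.02,0,0,0,0,0],
  [0,0.03,0.0005,0,0,0,0],
  [0,0.04,0.001,0,0,0,0],
  [0,0.044,0.001,0,0,0,0],
])

```text
time_s: 6.75
eef_pos: [0.5873, 0.1201, 0.0736]
eef_rot: [0.773, 0.634, 0.001, 0.0]
force: [0.5, 1.4, 4.6]
grip_width: -0.0003
grasp_force: 2.1
```

Emit:
move_arm([
  [0,0,-0.03,0,0,0,0],
  [-0.08,0.02,-0.1,0,0,0,0],
  [-0.2,0.05,-0.15,0,0,0,0],
  [-0.3,0.07,-0.15,0,0,0,0],
  [-0.3,0.07,-0.15,0,0,0,0],
])

```text
time_s: 7.38
eef_pos: [0.5915, -0.0373, 0.1497]
eef_rot: [0.774, 0.633, 0.0, 0.001]
force: [0.2, 1.1, 0.2]
grip_width: -0.0003
grasp_force: 0.0
```

```bash
python3 - <<'E'
from h import *
f,m=look("w2"); o=arm.get_obs(); print(toH(o["eef_pos"][None]),o["eef_pos"][2])
cv2.imwrite("pics/w2.png",cv2.resize(m,None,fx=1.5,fy=1.5)[:,:,::-1])
E
```

```text
[[ 0.04576887 -0.15107193]] 0.14925872837171258
```

View pics/w2.png

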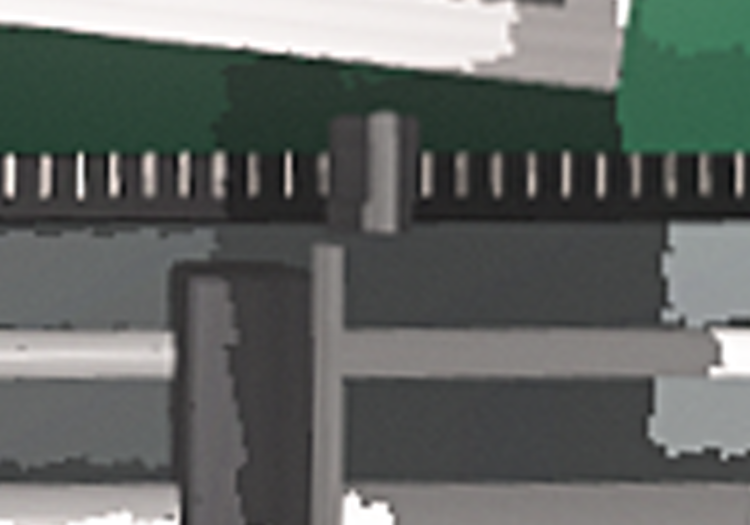

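```bash
cat >> h.py <<'E'
def edge(p,lo,hi):
    "last (right) half-fall of profile p between lo..hi, mm"
    s=p[lo:hi]; i=int(np.argmax(s)); k=i+int(np.argmin(s[i:i+12])); h=(s[i]+s[k])/2
    for j in range(i,k):
        if s[j]>=h>s[j+1]: return lo+j+(s[j]-h)/(s[j]-s[j+1])
def gap(name,jl,jh,rows=(170,205)):
    m=np.load(name+"_m.npy").astype(float).mean(2)
    j=edge(m[rows[0]:rows[1]].mean(0),jl,jh); c=edge(m[90:140].mean(0),235,280)
    print(name,"jaw",j,"cursor",c,"gap mm",(c-j)*.2)
E
python3 - <<'E'
from h import *
gap("w1",150,185); gap("w2",205,245)
m=np.load("w2_m.npy").astype(float).mean(2); print(m[170:205,205:245].mean(0).round()); print(m[90:140,240:280].mean(0).round())
goal(H(-.0105,.001,.085),np.arctan2(ey[1],ey[0]))
E
```

```text
w1 jaw 169.9879596485519 cursor 264.29404981549817 gap mm 18.861218033389253
w2 jaw 228.21329305135953 cursor 264.0452450775031 gap mm 7.16639040522872
[ 62.  70.  78.  88.  99. 109. 116. 122. 126. 124. 121. 120. 122. 125.
 128. 132. 135. 138. 138. 136. 134. 129. 118. 102.  87.  73.  62.  60.
  63.  66.  67.  68.  68.  68.  69.  69.  69.  70.  70.  69.]
[ 60.  59.  60.  66.  73.  81.  91. 101. 107. 113. 119. 123. 124. 125.
 128. 130. 132. 135. 139. 143. 144. 138. 128. 115. 100.  84.  72.  63.
  56.  54.  57.  61.  63.  64.  64.  62.  56.  45.  36.  38.]
shift [ 0.3031 -0.1153  0.1284] turn [ 0.002 -0.    -0.017]
```

Emit:
move_arm([
  [0.1,-0.04,0,0,0,-0.01,0],
  [0.22,-0.09,0.04,0,0,-0.017,0],
  [0.303,-0.115,0.11,0,0,-0.017,0],
  [0.303,-0.115,0.128,0,0,-0.017,0],
  [0.303,-0.115,0.128,0,0,-0.017,0],
])

```text
time_s: 8.05
eef_pos: [0.5637, 0.1267, 0.0839]
eef_rot: [0.77, 0.638, -0.001, -0.0]
force: [0.4, -0.9, 0.6]
grip_width: -0.0002
grasp_force: 0.0
```

```bash
python3 - <<'E'
from h import *
goal(H(-.0105,.001,.0740),np.arctan2(ey[1],ey[0]))
E
```

```text
shift [-0.004   0.0031  0.0199] turn [-0.003  0.001  0.009]
```

Emit:
move_arm([
  [-0.002,0.002,0.012,0,0,0,0],
  [-0.002,0.002,0.017,0,0,0,0],
  [-0.002,0.002,0.019,0,0,0,0],
  [-0.002,0.002,0.019,0,0,0,0],
])

```text
time_s: 8.55
eef_pos: [0.5653, 0.1245, 0.075]
eef_rot: [0.77, 0.638, 0.0, 0.0]
force: [-0.0, -0.1, -0.8]
grip_width: -0.0002
grasp_force: 0.2
```

Down 1 mm more for the press, then a full stroke.

Emit:
move_arm([
  [0,0,0.001,0,0,0,0],
  [0,0,0.002,0,0,0,0],
  [0,0,0.002,0,0,0,0],
])

```text
time_s: 8.93
eef_pos: [0.5654, 0.1247, 0.0746]
eef_rot: [0.77, 0.638, 0.0, 0.0]
force: [-2.9, -3.7, 13.6]
grip_width: -0.0001
grasp_force: 6.8
```

Emit:
move_arm([
  [0,0.01,0,0,0,0,0],
  [0,0.02,0,0,0,0,0],
  [0,0.03,0.0005,0,0,0,0],
  [0,0.04,0.001,0,0,0,0],
  [0,0.044,0.001,0,0,0,0],
])

```text
time_s: 9.55
eef_pos: [0.5871, 0.1206, 0.0737]
eef_rot: [0.77, 0.638, 0.0, 0.0]
force: [-0.2, -1.9, 3.4]
grip_width: 0.0002
grasp_force: 2.0
```

Emit:
move_arm([
  [0,0,-0.02,0,0,0,0],
  [0,-0.044,-0.02,0,0,0,0],
  [0,-0.044,-0.006,0,0,0,0],
  [0,-0.044,-0.002,0,0,0,0],
  [0,-0.044,-0.001,0,0,0,0],
])

```text
time_s: 10.18
eef_pos: [0.5661, 0.1249, 0.0746]
eef_rot: [0.77, 0.638, 0.001, 0.0]
force: [-3.9, -1.6, 19.6]
grip_width: -0.0005
grasp_force: 9.8
```

Emit:
move_arm([
  [0,0.01,0,0,0,0,0],
  [0,0.02,0,0,0,0,0],
  [0,0.03,0.0005,0,0,0,0],
  [0,0.03,0.0005,0,0,0,0],
])

```text
time_s: 10.68
eef_pos: [0.582, 0.1219, 0.0745]
eef_rot: [0.77, 0.638, 0.001, 0.001]
force: [1.7, -3.4, 13.5]
grip_width: 0.0003
grasp_force: 6.4
```

Emit:
move_arm([
  [0,0,-0.03,0,0,0,0],
  [-0.08,0.03,-0.1,0,0,0,0],
  [-0.2,0.06,-0.15,0,0,0,0],
  [-0.3,0.08,-0.15,0,0,0,0],
  [-0.3,0.08,-0.15,0,0,0,0],
])

```text
time_s: 11.3
eef_pos: [0.5917, -0.0363, 0.1497]
eef_rot: [0.771, 0.636, 0.0, 0.001]
force: [0.3, 0.1, -0.2]
grip_width: 0.0
grasp_force: 0.0
```

```bash
python3 - <<'E'
from h import *
f,m=look("w3"); o=arm.get_obs(); print(toH(o["eef_pos"][None]),o["eef_pos"][2])
gap("w3",235,280)
cv2.imwrite("pics/w3.png",cv2.resize(m,None,fx=1.5,fy=1.5)[:,:,::-1])
goal(H(-.0105,.001,.085),np.arctan2(ey[1],ey[0]))
E
```

```text
[[ 0.04572475 -0.15009343]] 0.14931530475843305
w3 jaw 261.39406779661016 cursor 263.8344155844156 gap mm 0.4880695575610844
shift [ 0.3021 -0.1126  0.1286] turn [ 0.001 -0.    -0.001]
```

View pics/w3.png

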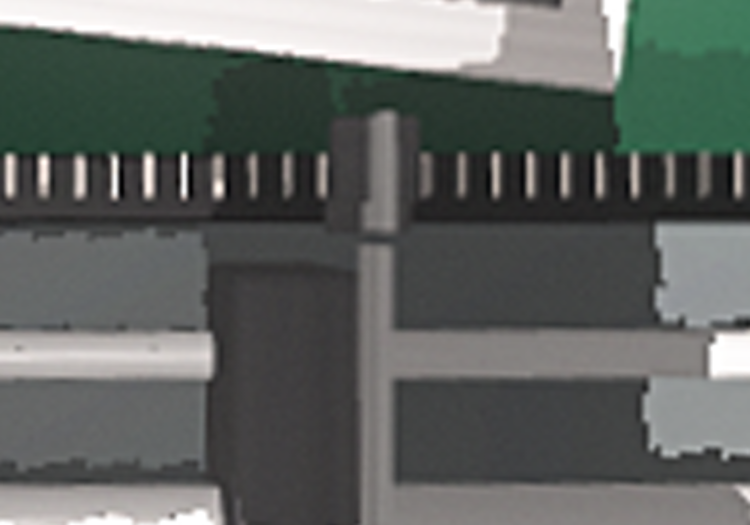

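```bash
python3 - <<'E'
from h import *
m=np.load("w3_m.npy").astype(float).mean(2)
def L(p,lo,hi): # left edge: max gradient; right edge: half fall
    return lo+int(np.argmax(np.diff(p[lo:hi])))
for r in list(range(80,155,8))+list(range(164,216,8))+list(range(260,316,8)):
    p=m[r:r+8].mean(0); g=np.gradient(p)[235:282]; gl=np.clip(g,0,None)[:15]; gr=np.clip(-g,0,None)[18:]
    print(r, "left",round(235+np.argmax(gl),1),"right",edge(p,235,280), round(235+18+(gr*np.arange(len(gr)))[:14].sum()/gr[:14].sum(),2))
E
```

```text
80 left 247 right 263.0135135135135 262.85
88 left 245 right 263.26758409785936 262.97
96 left 245 right 263.87745098039215 263.3
104 left 245 right 264.087037037037 263.42
112 left 245 right 264.02919708029196 263.41
120 left 246 right 263.9398496240602 263.32
128 left 245 right 263.765625 263.26
136 left 241 right 263.7154340836013 263.33
144 left 241 right 263.78322784810126 263.28
152 left 240 right 263.77142857142854 263.3
164 left 240 right 261.10759493670884 261.2
172 left 240 right 261.3992805755396 261.4
180 left 238 right 261.3689138576779 261.41
188 left 240 right 261.3471698113208 261.35
196 left 239 right 261.35766423357666 261.36
204 left 240 right 261.3062730627306 261.28
212 left 239 right 261.2215447154472 261.24
260 left 239 right 261.47903225806454 261.37
268 left 240 right 261.3709677419355 261.29
276 left 240 right 261.49032258064517 261.37
284 left 240 right 261.3504823151125 261.19
292 left 240 right 261.4147909967846 261.18
300 left 240 right 261.48923076923074 261.22
308 left 240 right 261.52608695652174 261.25
```

Emit:
move_arm([
  [0.1,-0.04,0,0,0,0,0],
  [0.22,-0.07,0.04,0,0,0,0],
  [0.3,-0.1,0.11,0,0,0,0],
  [0.3,-0.1,0.13,0,0,0,0],
  [0.3,-0.1,0.13,0,0,0,0],
])

```text
time_s: 11.98
eef_pos: [0.5694, 0.1246, 0.083]
eef_rot: [0.77, 0.638, -0.001, -0.0]
force: [-0.8, 0.1, 0.4]
grip_width: -0.0003
grasp_force: 0.0
```

Emit:
move_arm([
  [0,0,0.01,0,0,0,0],
  [0,0,0.016,0,0,0,0],
  [0,0,0.018,0,0,0,0],
  [0,0,0.019,0,0,0,0],
  [0,0,0.019,0,0,0,0],
])

```text
time_s: 12.6
eef_pos: [0.5704, 0.1234, 0.0749]
eef_rot: [0.77, 0.638, 0.0, 0.0]
force: [-0.8, -3.9, 9.7]
grip_width: 0.0001
grasp_force: 4.9
```

Emit:
move_arm([
  [0,0.002,0,0,0,0,0],
  [0,0.0045,0,0,0,0,0],
  [0,0.0045,0,0,0,0,0],
])

```text
time_s: 12.98
eef_pos: [0.5727, 0.123, 0.0749]
eef_rot: [0.77, 0.638, 0.0, 0.0]
force: [-1.8, -3.2, 10.4]
grip_width: 0.0002
grasp_force: 5.0
```

Emit:
move_arm([
  [0,0,-0.03,0,0,0,0],
  [-0.08,0.03,-0.1,0,0,0,0],
  [-0.2,0.06,-0.15,0,0,0,0],
  [-0.3,0.1,-0.15,0,0,0,0],
  [-0.3,0.1,-0.15,0,0,0,0],
])

```text
time_s: 13.6
eef_pos: [0.5944, -0.037, 0.1506]
eef_rot: [0.772, 0.636, 0.001, 0.001]
force: [0.0, 0.9, 0.3]
grip_width: -0.0002
grasp_force: 0.0
```

```bash
python3 - <<'E'
from h import *
f,m=look("w4"); o=arm.get_obs(); print(toH(o["eef_pos"][None]),o["eef_pos"][2])
gap("w4",235,280)
cv2.imwrite("pics/w4.png",cv2.resize(m[60:260,180:330],None,fx=4,fy=3)[:,:,::-1])
goal(H(-.0035,.001,.085),np.arctan2(ey[1],ey[0]))
m=m.astype(float).mean(2)
for r in list(range(104,155,10))+list(range(164,216,10))+list(range(260,316,10)):
    print(r,edge(m[r:r+8].mean(0),235,280))
E
```

```text
[[ 0.04812159 -0.15020337]] 0.15011189916086548
w4 jaw 262.958818263205 cursor 263.9916380789022 gap mm 0.2065639631394447
shift [ 0.3023 -0.1036  0.1301] turn [ 0.003 -0.    -0.001]
104 264.0769230769231
114 264.07178841309826
124 263.93501326259945
134 263.7828282828283
144 263.86784741144413
154 263.5188679245283
164 262.5395833333333
174 263.0380434782609
184 263.0
194 262.85249042145597
204 263.0090252707581
214 263.0469798657718
260 263.96529562982005
270 264.0196850393701
280 263.9937655860349
290 263.9578313253012
300 263.954845814978
310 263.853813559322
```

View pics/w4.png

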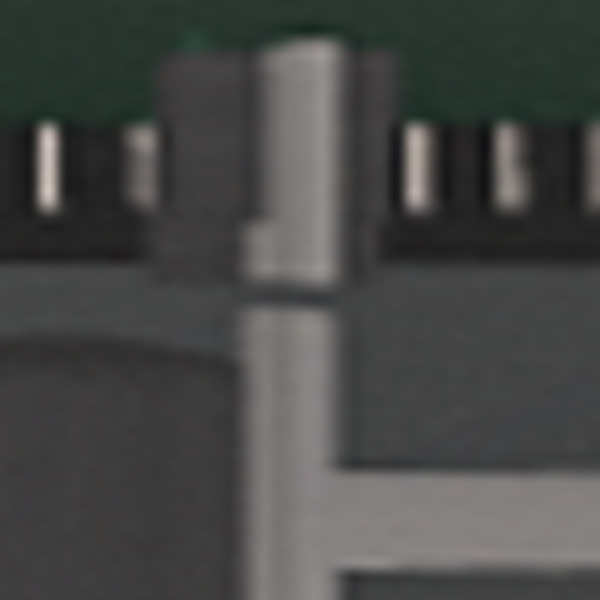

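Emit:
move_arm([
  [0.02,0.0,0.04,0,0,0,0],
  [0.02,0,0.04,0,0,0,0],
])

```text
time_s: 13.9
eef_pos: [0.5941, -0.022, 0.1283]
eef_rot: [0.77, 0.638, -0.001, -0.001]
force: [-0.8, 0.3, 0.3]
grip_width: -0.0003
grasp_force: 0.0
```

```bash
cat >> h.py <<'E'
def g2(n):
    look(n); m=np.load(n+"_m.npy").astype(float).mean(2)
    c=[edge(m[r:r+8].mean(0),235,280) for r in range(104,150,8)]; j=[edge(m[r:r+8].mean(0),235,280) for r in list(range(172,212,8))]
    k=[edge(m[r:r+8].mean(0),235,280) for r in range(262,310,8)]
    print(n,np.median(c),np.median(j),np.median(k),"gap mm",.2*(np.median(c)-np.median(j)),arm.get_obs()["eef_pos"])
E
python3 -c "
from h import *
g2('w5')"
```

```text
w5 264.42260220125786 262.51973684210526 262.54719827586206 gap mm 0.3805730718305199 [ 0.59458529 -0.02232308  0.12900744]
```

Emit:
move_arm([
  [0.013,0.003,0,0,0,0,0],
  [0.013,0.003,0,0,0,0,0],
])

```text
time_s: 14.2
eef_pos: [0.5984, -0.0166, 0.1297]
eef_rot: [0.77, 0.638, 0.0, 0.0]
force: [0.3, 0.3, 0.2]
grip_width: 0.0002
grasp_force: 0.0
```

```bash
python3 -c "
from h import *
g2('w6')"
```

```text
w6 263.8631752305665 262.3862973760933 262.5154703715297 gap mm 0.295375570894646 [ 0.59819891 -0.01687081  0.12956438]
```

Emit:
move_arm([
  [0.013,-0.003,0,0,0,0.06,0],
  [0.013,-0.003,0,0,0,0.06,0],
])

```text
time_s: 14.5
eef_pos: [0.5976, -0.0104, 0.1293]
eef_rot: [0.78, 0.626, 0.0, 0.0]
force: [-0.5, 0.1, -0.1]
grip_width: 0.0005
grasp_force: 0.0
```

```bash
python3 -c "
from h import *
g2('w7')
goal(H(-.0035,.001,.085),np.arctan2(ey[1],ey[0]))"
```

```text
w7 263.7534441472149 262.4954407294833 262.7400875824055 gap mm 0.25160068354632587 [ 0.5976723  -0.01057077  0.12927191]
shift [ 0.25   -0.1083  0.0885] turn [ 0.001  0.    -0.053]
```

Emit:
move_arm([
  [0.0,0,-0.03,0,0,0,0],
  [0.1,-0.04,-0.03,0,0,-0.05,0],
  [0.2,-0.09,0.03,0,0,-0.053,0],
  [0.25,-0.105,0.088,0,0,-0.053,0],
  [0.25,-0.105,0.088,0,0,-0.053,0],
])

```text
time_s: 15.18
eef_pos: [0.5721, 0.1242, 0.0842]
eef_rot: [0.77, 0.637, -0.001, -0.001]
force: [-0.0, -0.3, 0.6]
grip_width: 0.0001
grasp_force: 0.0
```

Emit:
move_arm([
  [0,0,0.01,0,0,0,0],
  [0,0,0.018,0,0,0,0],
  [0,0,0.02,0,0,0,0],
  [0,0,0.021,0,0,0,0],
  [0,0,0.021,0,0,0,0],
])

```text
time_s: 15.8
eef_pos: [0.5736, 0.1223, 0.075]
eef_rot: [0.771, 0.636, 0.0, 0.0]
force: [-1.3, -2.7, 3.5]
grip_width: 0.0001
grasp_force: 1.9
```

Emit:
move_arm([
  [0,0,0.0007,0,0,0,0],
  [0,0.0015,0.0007,0,0,0,0],
  [0,0.003,0.0007,0,0,0,0],
  [0,0.003,0.0007,0,0,0,0],
])

```text
time_s: 16.3
eef_pos: [0.575, 0.1221, 0.0749]
eef_rot: [0.771, 0.636, 0.0, 0.0]
force: [-1.5, -4.2, 11.1]
grip_width: 0.0
grasp_force: 5.4
```

Emit:
move_arm([
  [0,0,-0.03,0,0,0,0],
  [-0.08,0.03,-0.1,0,0,0,0],
  [-0.2,0.06,-0.12,0,0,0,0],
  [-0.27,0.1,-0.11,0,0,0,0],
  [-0.27,0.1,-0.11,0,0,0,0],
])

```text
time_s: 16.92
eef_pos: [0.5992, -0.0222, 0.1301]
eef_rot: [0.772, 0.635, 0.0, 0.001]
force: [0.1, 0.2, -0.8]
grip_width: 0.0002
grasp_force: 0.0
```

```bash
python3 -c "
from h import *
g2('w8')"
```

```text
w8 271.44539345449147 263.7303240740741 263.7971217662197 gap mm 1.543013876083478 [ 0.59864091 -0.02069854  0.12991078]
```

Emit:
move_arm([
  [0.013,0.003,0,0,0,0,0],
  [0.013,0.003,0,0,0,0,0],
])

```text
time_s: 17.23
eef_pos: [0.6011, -0.0119, 0.1294]
eef_rot: [0.771, 0.637, 0.0, -0.0]
force: [0.9, -1.2, 0.5]
grip_width: 0.0001
grasp_force: 0.0
```

```bash
python3 -c "
from h import *
g2('w9')"
```

```text
w9 264.20317479600726 263.9543524416136 264.0014534883721 gap mm 0.0497644708787334 [ 0.60094476 -0.01213188  0.12933283]
```

Emit:
move_arm([
  [0.013,-0.003,0,0,0,0.06,0],
  [0.013,-0.003,0,0,0,0.06,0],
])

```text
time_s: 17.52
eef_pos: [0.6006, -0.0058, 0.1292]
eef_rot: [0.78, 0.625, -0.0, -0.0]
force: [-0.3, 0.6, 0.3]
grip_width: 0.0001
grasp_force: 0.0
```

```bash
python3 -c "
from h import *
g2('w10')
m=np.load('w10_m.npy'); cv2.imwrite('pics/w10.png',cv2.resize(m[60:260,180:330],None,fx=4,fy=3)[:,:,::-1])
goal(H(-.0035,.001,.085),np.arctan2(ey[1],ey[0]))"
```

```text
Traceback (most recent call last):
  File "h.py", line 53, in g2
    print(n,np.median(c),np.median(j),np.median(k),"gap mm",.2*(np.median(c)-np.median(j)),arm.get_obs()["eef_pos"])
                                      ~~~~~~~~~^^^
TypeError: '>' not supported between instances of 'float' and 'NoneType'
```

```bash
python3 -c "
from h import *
m=np.load('w10_m.npy'); cv2.imwrite('pics/w10.png',cv2.resize(m[60:260,180:330],None,fx=4,fy=3)[:,:,::-1])
for n in ['w8','w9','w10']:
    g=np.load(n+'_m.npy').astype(float).mean(2)
    print(n,[edge(g[r:r+8].mean(0),240,268) for r in list(range(104,150,8))+[0]+list(range(172,212,8))])"
```

```text
w8 [np.float64(263.75392670157066), np.float64(264.11024498886417), np.float64(264.15087040618954), np.float64(264.2429149797571), np.float64(264.43106796116507), np.float64(264.06693711967546), np.float64(247.65513626834382), np.float64(263.7928240740741), np.float64(263.77505567928733), np.float64(263.71875), np.float64(263.68819599109133), np.float64(263.64431818181816)]
w9 [np.float64(264.16732673267325), np.float64(264.19028340080973), np.float64(264.1743951612903), np.float64(264.1237218813906), np.float64(264.05258467023174), np.float64(264.0), None, np.float64(263.96860986547085), np.float64(263.94444444444446), np.float64(263.9575892857143), np.float64(263.9375), np.float64(263.9543524416136)]
w10 [np.float64(264.00108225108227), np.float64(263.80043859649123), np.float64(263.59120171673817), np.float64(263.73803526448364), np.float64(263.46206225680936), np.float64(263.34170854271355), np.float64(256.5), np.float64(263.6613475177305), np.float64(263.3651079136691), np.float64(263.46065573770494), np.float64(264.29571428571427), np.float64(264.1265243902439)]
```

View pics/w10.png

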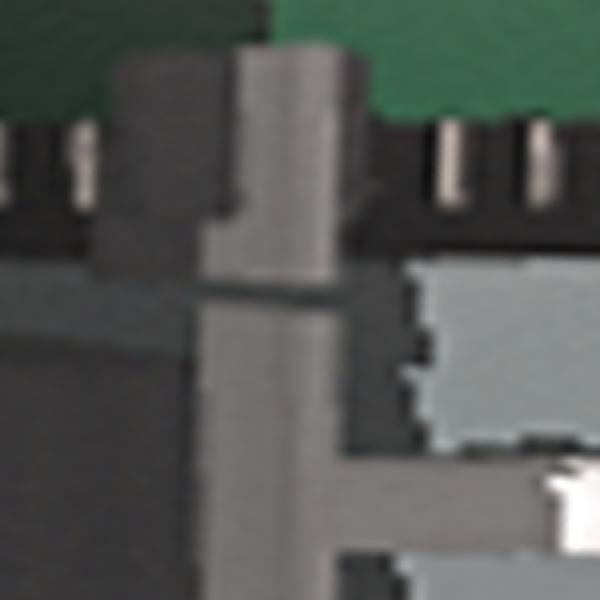

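The rectified view shows the two blades' right edges (column ~338 above and below the slit) flush to about 0.1 mm. I'll raise the hand clear and hand the job in.

Emit:
move_arm([
  [0,0,-0.08,0,0,0,0],
  [0,0,-0.15,0,0,0,0],
  [0,0,-0.15,0,0,0,0],
  [0,0,-0.15,0,0,0,0],
])

```text
time_s: 18.08
eef_pos: [0.6004, -0.0067, 0.2038]
eef_rot: [0.781, 0.625, -0.0, -0.0]
force: [-0.2, 0.0, -0.9]
grip_width: -0.0001
grasp_force: 0.0
```

```bash
python3 -c "
from rig import arm
print(arm.get_obs()['eef_pos'],arm.hand_in())"
```

```text
the job is handed in; nothing more can be done
[ 0.60039013 -0.00673749  0.20383721] None
```

The jaw's blade lines up with the gauge cursor's blade to about 0.1 mm, measured from the wrist camera; I moved it only by rolling the wheel with the shut fingertips, raised the hand clear, and handed the job in at about 18 s.

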